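# Put a carving gouge away in its tray, regrasping it in V-blocks

### The arm

A 7-joint arm with a two-finger parallel gripper is mounted at the origin on the work surface. World frame = base frame: x ahead of the robot, y to its left, z up, the work surface at z = 0. Lengths are in mm, angles in rad, forces in N, time in s.
With the tool pointing down it reaches from about 425 to 1025 mm from the base axis. Payload 9.4 kg.
Tool frame: the origin (TCP) lies on the centre line of the jaws, within the pads' length; the fingertips stand 25 mm ahead of it and the grasp point (between the pads) lies 6 mm ahead of it (arm.tips_ahead is the distance from the TCP to the fingertips, in mm); z points along the fingers, y is the line along which they close (so a half turn about z gives the same grasp; the last joint's range is limited). The gripper opens to 85 mm and grips with 20 to 120 N. Pads are 22 mm wide; open, the fingers measure 114 mm over their backs; the gripper's body (76 mm by 85 mm) begins 54 mm behind the grasp point. The pads swing forward as they close: fully open they stand 13 mm farther back than shut.
Start: joints at [-1.362, 0.599, -0.003, 1.599, 0.002, 0.943, -0.08], TCP at [204.399, 695.59, 256.275] pointing down, gripper open.
Joint ranges: [-2.57, 2.57], [-0.35, 1.97], [-1.29, 1.29], [0.11, 2.56], [-1.05, 4.19], [0.11, 1.86], [-2.63, 2.63]. Speed limits (rad/s): [2.22, 2.22, 3.01, 3.01, 3.14, 3.14, 3.14].

### API

Orientations are given as a unit quaternion [x, y, z, w].
In Python, from plant import arm, viewer gives the robot as it stands.
- The arm moves only by the tool send_rows, never from a script. Its argument "steps" is a list that holds one entry, the list of rows, each a list of 7 numbers: the opening, from -1 (shut) to 1 (fully open), then the shift along the world's x, y, z in cm, then the turn, a rotation vector about the world's x, y, z in rad. In form: [[[claw, dx, dy, dz, rx, ry, rz], ...]]. A call has 1 to 12 rows; each row shifts and turns the commanded pose from where the row before left it; what a row does not reach is not made up. A row lasts 1/10 s, in which the tool goes at most 50 mm and 8.59 degrees, less where a joint would pass 70% of its speed; a pose out of reach is approached as far as the arm can. A call is refused whole if a number of a shift passes 5 or a number of a turn 0.15, either way. A call with a gripper value outside its range is refused whole. The fingers move at their own pace and stop on an object; the grip force is fixed at half the most. Time passes only in rows, so rows that do not move let the fingers close. It gives the time, the measured TCP pose, the force, the opening and the grip force at its end, in the units of the state.
- arm.get_obs(): the state, without advancing time (a new reading comes with each control period).
- viewer.get_image(name): name is "scene" or "top" or "wrist"; returns (picture, depth): 480x640x3 uint8, red, green, blue; 480x640 float32, mm along the optical axis (not along the pixel's ray), 0 where there is no reading.
- viewer.camera_model(name): a dict with "intrinsics" (3x3 intrinsics, pixels), "k1" (the pictures are not rectified: a ray, as slopes to the right and down, at radius r is drawn at 1 + k1 r^2 times it, then the intrinsics apply), "position" and "attitude" of the camera in the world; the wrist camera has in their place "tool_from_camera" (4x4, takes a point from camera to tool coordinates, whose origin is the TCP and whose axes are the flange's). Camera axes: x right, y down, z forward; pixel columns grow to the right and rows downward; lengths in mm; the calibration is good to about 2 mm. A picture is of the moment at which its call begins: read the wrist's pose just before it. camera_model takes no time and is no camera call.
- arm.hand_in(): hands the job in; it is judged then, once.
The state is a dict: "time_s": time; "qpos": joint angles; "qvel": joint speeds; "joint_torque": joint torques, N m; "position": TCP position; "ee_rot": TCP orientation; "force": force on the tool from outside, world axes, zero at the start; "ft_torque": the same for the moment, N m; "finger_gap": opening from 0.0 (shut) to 1.0 (fully open); "grasp_force": force on a finger pad.
Only numpy, scipy, OpenCV 4.12 (cv2) and the standard library are available. Lean on these libraries where they do the work, as an engineer would, in place of code of your own. Each camera call takes 0.05 s, during which the arm holds its last target. There are 200 camera calls.

### The job

Put away the gouge with the blue band: draw it up out of the wooden stand by the top end of its handle, lay it down in the pair of V-blocks so that the handle bears in both, and let go of it there. Then take a fresh hold around the handle between the two V-blocks, lift it level, and lay it in the empty middle place of the notched tray, resting on both rails, its cutting edge pointing the same way as the gouges on either side. Keep the gouge off the bench top, and leave all the other things where they are.

Things in the scene. Friction and masses are not known exactly. Their poses are not given: they have to be found in the camera images.
- gouge: Gouge to put away: straight round rod 200 mm long, 0.12 kg. Pale wooden handle 28 mm diameter x 140 mm, brass ferrule, wide blue band 20 to 70 mm from the shoulder; steel shank 10 mm diameter x 60 mm ending in the cutting edge (14 mm wide). Origin on the axis at the shoulder (handle meets shank), z along the handle to the butt. Starts upright in the stand, blade down, shoulder on the stand's top.
- gouge_butt (a point): Centre of the butt, the free end of the blue-banded gouge's handle, 140 mm from the shoulder. The end grip belongs within 55 mm of it.
- gouge_middle (a point): Point on the axis of the blue-banded gouge's handle, 47 mm from the shoulder and 93 mm from the butt: the place for the side grip (the balance point is about 40 mm from the shoulder).
- gouge_edge (a point): Centre of the cutting edge of the blue-banded gouge, 60 mm from the shoulder (z = -0.060 in the gouge's frame).
- stand: Fixed dark wooden block 200 x 80 x 90 mm high, origin at the centre of its underside, z up. Three upright through holes of 20 mm in a row along its x axis, at -65, 0 and +65 mm. The blue-banded gouge stands in one end hole and the red-banded chisel in the other, either way round; the middle hole is empty.
- chisel: Red-banded chisel, same shape, size and frame as the gouge, darker handle, standing in the other end hole of the stand. Leave it there.
- vblocks: Fixed pair of dark steel V-blocks on a plank 120 x 75 x 10 mm. Origin under the plank's centre, z up, the Vs run along x. Blocks 16 mm thick at x = -30 and +30 mm (44 mm free between them, outer faces 38 mm from the middle), 60 mm wide, 65 mm high; 90 degree V, 40 mm wide at the top. A handle lying in both has its axis at y = 0, z = 65 mm; it may point either way.
- v_center (a point): Middle of the V-block pair, where the axis of a lying handle passes: 65 mm above the bench; moves with the V-blocks.
- tray: Fixed tray 250 x 252 mm, 8 mm floor, side rims 22 mm high; origin under its centre, z up. Two notched cross rails: handles lie in the one at x = -80 mm (18 mm thick, 46 mm high), shanks in the one at x = +65 mm (10 mm thick, 51 mm high). Three places at y = -80, 0, +80 mm, the middle one empty. Tools lie level along x, axis 48 mm up, edges to +x, shoulder at x = 35 mm, give or take 15 mm.
- tray_place (a point): Where the shoulder (origin) of the gouge belongs in the empty middle place: x = 35 mm, y = 0, z = 48 mm in the tray's frame.
- tray_gouge_l: Plain brown-handled gouge, same shape, size and frame as the blue-banded one, lying in the tray's place at y = +80 mm. Leave it.
- tray_gouge_r: Plain brown-handled gouge, same shape, size and frame, lying in the tray's place at y = -80 mm. Leave it.
- elephant: Carved brown elephant, about 150 mm long, 70 mm wide and 90 mm high, origin under its middle. Leave it.
- mallet: Dark round carver's mallet standing on its head, 84 mm diameter, 215 mm high, origin at the centre of its underside. Leave it.
- brush: Bench brush with white handle lying on the bench between the robot and the stand. Leave it.
- mug: White mug, 80 mm diameter, 90 mm high, origin at the centre of its underside. Leave it.
- offcut: Pale wooden offcut 90 x 55 x 40 mm, origin at the centre of its underside. Leave it.
Mind the look-alikes: they are no part of the job. Leave any green or purple look-alike of the gouge alone.

How it is judged:
By the outcome, as a careful person would: the job done as asked, in the order asked, and still so for the second after the job is handed in, with the robot touching nothing.
It also fails if it takes over 61 s, if anything falls off the work surface, if the arm or the gripper's body presses on something with over 40 N, if the wrist force passes 120 N, or if a joint passes its speed limit or range.

## Working session

There is one attempt and no reset: what is moved stays moved. The work goes in short steps, Python scripts to look and compute and a tool call to move; the robot and the scene stay as the last step left them, time stands still between calls to the robot, and variables do not carry over. Pictures are saved under pics/ and viewed, at most 10 in all, crops included, and the job is handed in when it is done.

Besides the shell and the picture viewer there is one more tool, called after "Emit:" by a JSON object that holds its "fn" and its "kwargs". send_rows: Moves the arm, as the interface text tells. Its arguments: {"type":"object","properties":{"steps":{"type":"array","items":{"type":"array","items":{"type":"array","items":{"type":"number"}}}}},"required":["steps"]}

```bash
ls; mkdir -p pics
cat > h.py <<'E'
import numpy as np, cv2
from scipy.spatial.transform import Rotation as R
from plant import arm, viewer
def grab(n):
    o=arm.get_obs(); im,d=viewer.get_image(n); m=viewer.camera_model(n); return im,d,m,o
def pose(m,o):
    if 'tool_from_camera' in m:
        T=np.eye(4);T[:3,:3]=R.from_quat(o['ee_rot']).as_matrix();T[:3,3]=o['position'];T=T@np.array(m['tool_from_camera']);return T[:3,:3],T[:3,3]
    A=np.array(m['attitude']); A=A if A.shape==(3,3) else R.from_quat(A).as_matrix()
    return A,np.array(m['position'])
def slopes(m,uv):
    K=np.array(m['intrinsics'],float); return cv2.undistortPoints(np.array(uv,float).reshape(-1,1,2),K,np.array([m['k1'],0,0,0],float)).reshape(-1,2)
def cloud(d,m,o):
    v,u=np.mgrid[:480,:640]; s=slopes(m,np.stack([u.ravel(),v.ravel()],1)); z=d.ravel()[:,None]
    A,p=pose(m,o); P=np.hstack([s*z,z])@A.T+p; P[d.ravel()==0]=np.nan; return P.reshape(480,640,3)
def plane(m,o,uv,z):
    s=slopes(m,uv);A,p=pose(m,o);r=np.hstack([s,np.ones((len(s),1))])@A.T; return p+r*((z-p[2])/r[:,2:])
E
python3 - <<'E'
from h import *
for n in ('top','scene'):
    im,d,m,o=grab(n); cv2.imwrite(f'pics/{n}.png',im[...,::-1]); np.savez(f'{n}.npz',im=im,P=cloud(d,m,o)); print(m)
print(viewer.camera_model('wrist'));print(arm.get_obs())
E
```

```text
pics
{'intrinsics': array([[507.16749418,   0.        , 324.80821774],
       [  0.        , 507.16749418, 241.75374739],
       [  0.        ,   0.        ,   1.        ]]), 'k1': 0.0254118480190795, 'position': array([ 349.37057418,  -56.28592514, 1658.56074774]), 'attitude': array([-0.70168248,  0.71064105, -0.02908379,  0.04225076])}
{'intrinsics': array([[504.15718596,   0.        , 322.97609094],
       [  0.        , 504.15718596, 237.49592437],
       [  0.        ,   0.        ,   1.        ]]), 'k1': -0.03725869464615564, 'position': array([1358.30900174,   44.55490442, 1091.61983205]), 'attitude': array([ 0.62318213,  0.69403189, -0.2610781 , -0.24860008])}
{'intrinsics': array([[431.17951762,   0.        , 324.12851058],
       [  0.        , 431.17951762, 238.6651584 ],
       [  0.        ,   0.        ,   1.        ]]), 'k1': 0.0030920573069677893, 'tool_from_camera': array([[-4.57748749e-04, -9.47093473e-01, -3.20957542e-01,
         8.31123781e+01],
       [ 9.99999326e-01, -9.09560355e-05, -1.15779979e-03,
        -2.82245869e-01],
       [ 1.06735159e-03, -3.209578
[... 155 characters left out ...]
qpos': array([-1.36172875,  0.60005903, -0.00252433,  1.60004577,  0.00182526,
        0.94288213, -0.07979989]), 'qvel': array([ 0.00125427, -0.00272092, -0.00180213, -0.00021698, -0.00062543,
        0.00071671,  0.00050789]), 'joint_torque': array([ 5.52953192e-03, -7.77993751e+01,  1.57017477e+00, -2.58623600e+01,
        1.26421190e-02,  5.48309137e-03, -9.45108866e-06]), 'position': array([204.2921254 , 695.22792202, 255.49497977]), 'ee_rot': array([ 1.42369502e-01,  9.89813336e-01, -6.96223062e-04, -1.88401388e-05]), 'force': array([ 0.53138206, -0.08697393,  0.28012893]), 'ft_torque': array([-0.01033024, -0.01073379, -0.03979453]), 'grasp_force': 0.0, 'finger_gap': 1.001615269620934}
```

View pics/top.png

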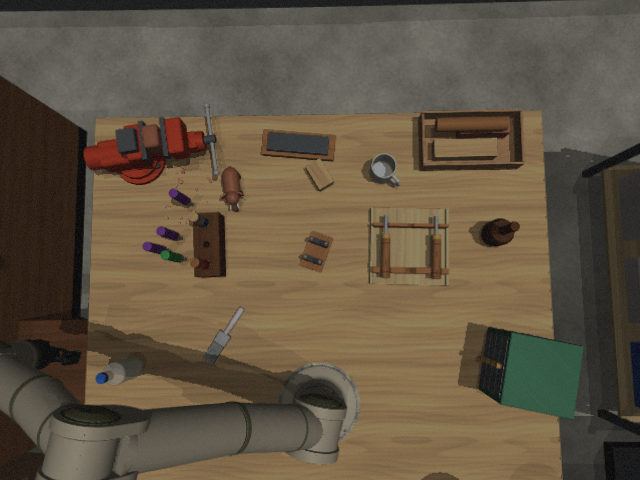

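View pics/scene.png

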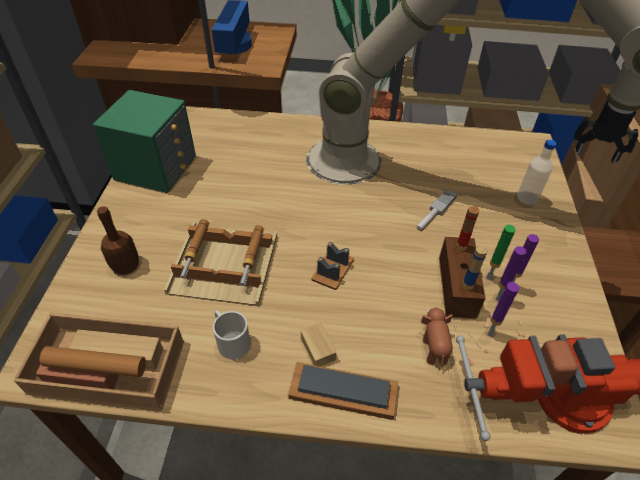

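The top view shows the stand at (208,245) with the blue gouge in its far hole (butt near (195,218)) and the chisel near (195,263). The V-blocks are at (317,251). The tray is at (410,245), with its edges toward +x. Upright green and purple look-alikes stand left of the stand.

```bash
cat > a.py <<'E'
from h import *
t=np.load('top.npz');P=t['P'];im=t['im'];s=np.load('scene.npz');Q=s['P'];ims=s['im']
def rect(mask,P,lab):
    p=P[mask][:,:2].astype(np.float32); r=cv2.minAreaRect(p); print(lab,len(p),np.round(r[0],1),np.round(r[1],1),round(r[2],1),'med z',np.round(np.median(P[mask][:,2]),1)); return r
def box(P,x0,x1,y0,y1,z0,z1): return (P[...,0]>x0)&(P[...,0]<x1)&(P[...,1]>y0)&(P[...,1]<y1)&(P[...,2]>z0)&(P[...,2]<z1)
def w(u,v): print((u,v),np.round(P[v,u],1))
for u,v in [(208,245),(195,218),(195,263),(178,196),(168,232),(153,246),(172,256),(317,251),(318,240),(310,261),(373,212),(445,212),(373,282),(445,282),(410,225),(410,271),(387,222),(385,260),(232,185),(320,330),(500,120)]: w(u,v)
for nm,PP,I in(('top',P,im),('scene',Q,ims)):
    h=cv2.cvtColor(I,cv2.COLOR_RGB2HSV)
    for lab,lo,hi in(('blue',98,118),('purple',125,155),('green',60,85),('red',0,4)):
        m=(h[...,0]>=lo)&(h[...,0]<=hi)&(h[...,1]>110)&(h[...,2]>40)&box(PP,300,1100,150,650,40,330)
        n,L,st,c=cv2.connectedComponentsWithStats(m.astype(np.uint8))
        for i in range(1,n):
            if st[i,4]>15: q=PP[L==i]; print(nm,lab,st[i,4],np.round(c[i]),np.round(np.median(q,0)),np.round(np.percentile(q,2,axis=0)),np.round(np.percentile(q,98,axis=0)))
E
python3 a.py
```

```text
(208, 245) [508.8 350.4  33.4]
(195, 218) [567.2 338.8 231.6]
(195, 263) [438.8 337.4 230. ]
(178, 196) [640.8 403.1 184.5]
(168, 232) [536.1 436.4 167.3]
(153, 246) [493.1 473.4 186.1]
(172, 256) [463.8 420.8 174.6]
(317, 251) [486.9  -0.6   6.1]
(318, 240) [518.9  -5.4  45. ]
(310, 261) [452.9  21.5  29.8]
(373, 212) [ 612.6 -185.8    9.4]
(445, 212) [ 608.9 -420.4    9.9]
(373, 282) [ 383.7 -181.4    2.7]
(445, 282) [ 380.9 -412.3    9.9]
(410, 225) [ 563.2 -300.2   44.2]
(410, 271) [ 416.8 -298.    31. ]
(387, 222) [ 574.1 -227.2   43.4]
(385, 260) [ 450.9 -216.    63.3]
(232, 185) [694.6 264.7  79.2]
(320, 330) [231.3  -7.4  -1. ]
(500, 120) [ 877.9 -576.1  114.9]
top purple 128 [178. 196.] [644. 406. 193.] [635. 400.  88.] [657. 424. 205.]
top purple 117 [165. 232.] [534. 440. 195.] [524. 433.  89.] [546. 458. 207.]
top purple 112 [151. 247.] [491. 479. 195.] [481. 471. 109.] [501. 496. 205.]
top green 131 [170. 256.] [465. 426. 194.] [454. 420.  87.] [477. 444. 206.]
top red 526 [180. 139.] [817. 404. 182.] [771. 350. 100.] [875. 445. 193.]
top red 45 [134. 130.] [849. 533. 184.] [818. 522. 179.] [860. 567. 190.]
top red 71 [195. 136.] [842. 372. 122.] [822. 353. 110.] [856. 394. 129.]
top red 421 [120. 160.] [762. 615. 127.] [745. 523.  42.] [825. 648. 189.]
top red 53 [149. 168.] [763. 541.  44.] [739. 524.  40.] [786. 560.  64.]
top red 22 [137. 175.] [742. 582.  44.] [733. 568.  41.] [749. 597.  54.]
scene blue 20 [478. 257.] [583. 342. 213.] [575. 333. 209.] [588. 352. 218.]
scene blue 131 [470. 278.] [583. 341. 137.] [573. 332. 115.] [587. 355. 160.]
scene purple 1215 [514. 275.] [548. 442. 160.] [491. 403.  82.] [662. 496. 202.]
scene green 393 [503. 244.] [476. 431. 152.] [460. 423.  81.] [481. 444. 202.]
scene red 23 [470. 218.] [454. 337. 213.] [447. 329. 208.] [457. 348. 216.]
scene red 135 [464. 238.] [453. 338. 135.] [444. 328. 112.] [457. 352. 159.]
```

```bash
cat > b.py <<'E'
exec(open('a.py').read().split('for u,v in')[0])
def show(lab,*a):
    for nm,PP in(('top',P),('scene',Q)): rect(box(PP,*a),PP,nm+' '+lab)
show('stand top',400,650,280,420,84,95)
show('gouge butt',545,600,310,370,222,236)
show('gouge hnd',545,600,310,370,170,220)
show('chisel butt',420,480,310,370,222,236)
show('V tops',400,580,-60,80,58,70)
show('plank',400,580,-60,80,6,14)
show('tray rim',340,660,-450,-160,15,30)
show('tray all',340,660,-450,-160,5,70)
show('handle L',380,540,-240,-190,54,70)
show('handle R',380,540,-420,-360,54,70)
show('rail h',380,460,-360,-240,35,56)
show('rail s',520,620,-360,-240,35,60)
E
python3 b.py
```

```text
top stand top 1157 [529.  362.4] [243.8 119.3] 2.2 med z 89.8
scene stand top 1406 [528.1 346.6] [250.5  94.6] 6.4 med z 90.1
top gouge butt 76 [572.5 345.2] [26.8 24.8] 26.4 med z 229.1
scene gouge butt 113 [572.6 346.8] [25.8 28.3] 16.6 med z 229.8
top gouge hnd 46 [569.5 338.1] [13.6 27.3] 66.0 med z 196.6
scene gouge hnd 185 [580.  343.5] [28.2 15.4] 70.2 med z 196.0
top chisel butt 74 [443.4 339.8] [26.4 25.8] 2.3 med z 230.1
scene chisel butt 93 [442.3 341.9] [26.  29.2] 23.1 med z 230.2
top V tops 114 [486.9   3.7] [60.1 75.7] 69.8 med z 63.7
scene V tops 162 [485.7   3.1] [61.4 79.8] 69.7 med z 63.5
top plank 521 [490.4   8.8] [179.2 133.1] 2.6 med z 9.5
scene plank 416 [489.5   9.3] [170.4 122.8] 1.4 med z 10.0
top tray rim 687 [ 485.6 -299.6] [255.9 278.8] 88.0 med z 20.3
scene tray rim 910 [ 500.4 -297. ] [255.8 252.7] 88.3 med z 21.8
top tray all 5735 [ 500.  -305.1] [289.4 319.1] 89.9 med z 12.1
scene tray all 6363 [ 498.3 -304.3] [316.1 288.1] 0.0 med z 13.3
top handle L 323 [ 468.9 -216.8] [ 26.  142.2] 88.7 med z 60.4
scene handle L 354 [ 468.1 -213.8] [ 27.1 143.4] 87.4 med z 59.7
top handle R 327 [ 465.4 -374.3] [ 25.2 145.9] 88.1 med z 60.3
scene handle R 334 [ 461.3 -374.1] [ 27.8 146.7] 88.3 med z 59.7
top rail h 189 [ 420.3 -300.6] [117.9  18.1] 87.7 med z 45.3
scene rail h 257 [ 430.3 -300.1] [118.6  49. ] 88.6 med z 44.0
top rail s 144 [ 564.8 -300.5] [118.4  11.2] 88.4 med z 49.8
scene rail s 282 [ 565.  -299.8] [119.8  17.1] 88.5 med z 47.7
```

Emit:
{"fn": "send_rows", "kwargs": {"steps": [[[1,4,-5,0.5,0,0,0],[1,4,-5,0.5,0,0,0],[1,4,-5,0.5,0,0,0],[1,4,-5,0.5,0,0,0],[1,4,-5,0.5,0,0,0],[1,4,-5,0.5,0,0,0],[1,4,-5,0.5,0,0,0],[1,0,0,0,0,0,0],[1,0,0,0,0,0,0]]]}}

```text
time_s: 1.0
position: [423.3, 421.9, 283.6]
ee_rot: [0.144, 0.99, -0.0, 0.0]
force: [0.1, 0.6, 0.0]
finger_gap: 1.002
grasp_force: 0.0
```

Emit:
{"fn": "send_rows", "kwargs": {"steps": [[[1,0,0,4,0,0,-0.125],[1,2,-3,4,0,0,-0.125],[1,3,-3,0,0,0,-0.125],[1,3,-3,0,0,0,-0.125],[1,3,-3,0,0,0,-0.125],[1,3,-3,0,0,0,-0.125],[1,3,-3,0,0.124,0.0715,0],[1,3,0,0,0.124,0.0715,0],[1,1,0,0,0.124,0.0715,0],[1,0,0,0,0.124,0.0715,0]]]}}

```text
time_s: 2.0
position: [630.6, 248.3, 360.4]
ee_rot: [0.474, 0.834, 0.142, -0.243]
force: [0.7, 0.6, 0.0]
finger_gap: 0.998
grasp_force: 0.0
```

```bash
python3 -c "
from h import *
o=arm.get_obs();print(o['time_s'],o['position'],np.round(o['qpos'],2));print(R.from_quat(o['ee_rot']).as_matrix().round(3))"
```

```text
2.0 [630.62795242 248.26600376 360.40719597] [-0.27  0.55  0.07  1.56 -0.6   1.3   0.57]
[[-0.432  0.861 -0.27 ]
 [ 0.722  0.509  0.468]
 [ 0.54   0.007 -0.842]]
```

Emit:
{"fn": "send_rows", "kwargs": {"steps": [[[1,0,0,0,0.124,0.0715,0],[1,0,0,0,0.124,0.0715,0],[1,0,0,0,0.124,0.0715,0],[1,0,0,0,0.124,0.0715,0],[1,0,0,0,0,0,0],[1,0,0,0,0,0,0]]]}}

```text
time_s: 2.6
position: [629.1, 247.9, 359.5]
ee_rot: [0.417, 0.733, 0.27, -0.465]
force: [0.2, 1.0, 0.7]
finger_gap: 0.998
grasp_force: 0.0
```

```bash
python3 -c "
from h import *
im,d,m,o=grab('wrist');cv2.imwrite('pics/w1.png',im[...,::-1]);P=cloud(d,m,o);np.savez('w1.npz',im=im,P=P)
print(o['time_s'],o['position'],np.round(o['qpos'],2));print(R.from_quat(o['ee_rot']).as_matrix().round(3))"
```

```text
2.6 [629.07982138 247.90137584 359.51602211] [-0.04  0.72 -0.09  1.55 -0.93  1.56  0.78]
[[-0.22   0.863 -0.456]
 [ 0.36   0.506  0.784]
 [ 0.907  0.009 -0.422]]
```

View pics/w1.png

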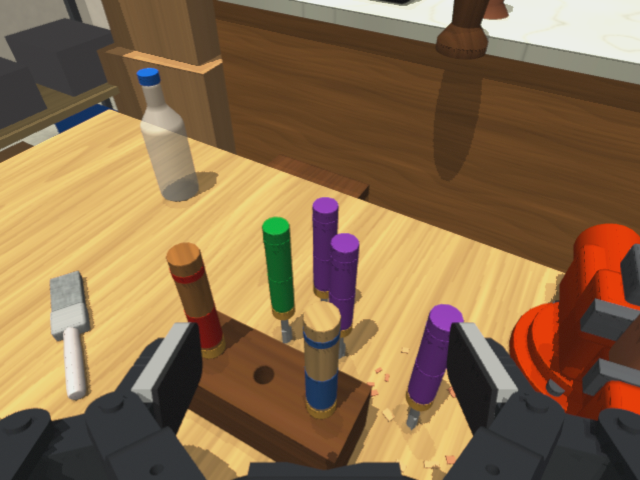

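The wrist view shows the blue gouge standing between the fingers, with its butt at about (322,312). The red chisel is to the left at (185,255) and the purple tool to the right at (445,320), both clear of the fingers.

```bash
python3 -c "
from h import *
P=np.load('w1.npz')['P']
m=(abs(P[...,0]-572)<30)&(abs(P[...,1]-346)<30)
for a,b in((224,236),(180,220),(100,180)):
  q=P[m&(P[...,2]>a)&(P[...,2]<b)];c,r=cv2.minEnclosingCircle(q[:,:2].astype(np.float32));print(len(q),c,r,np.median(q,0),np.percentile(q,[2,98],axis=0).round(1).tolist())
o=arm.get_obs();Z=R.from_quat(o['ee_rot']).as_matrix()[:,2]
c=np.array([572.,345.5,206])
print('tcp goal',c-6*Z,'pre',c-96*Z,'now',o['position'])
"
```

```text
1070 (570.39990234375, 345.77801513671875) 14.170056343078613 [571.17640633 344.02745851 229.92870458] [[558.3, 332.8, 224.9], [583.0, 357.8, 231.3]]
1019 (570.527099609375, 345.3197021484375) 14.01501178741455 [576.93110541 334.95364208 201.3749325 ] [[561.0, 332.2, 180.9], [583.8, 350.4, 219.3]]
1463 (570.752685546875, 344.9139709472656) 14.037379264831543 [576.94508901 334.86618648 145.12180775] [[560.8, 332.0, 102.2], [584.0, 349.2, 178.6]]
tcp goal [574.73205282 340.79824716 208.53562766] pre [615.71284506 270.27195456 246.57004258] now [628.90626829 248.56079726 360.85564709]
```

Emit:
{"fn": "send_rows", "kwargs": {"steps": [[[1,-0.4,0.6,-3.8,0,0,0],[1,-0.5,0.8,-3.8,0,0,0],[1,-0.5,0.8,-3.8,0,0,0],[1,-0.8,1.4,-0.8,0,0,0],[1,-0.8,1.4,-0.8,0,0,0],[1,-0.8,1.4,-0.8,0,0,0],[1,-0.8,1.4,-0.8,0,0,0],[1,-0.9,1.45,-0.6,0,0,0],[1,0,0,0,0,0,0],[1,0,0,0,0,0,0],[1,0,0,0,0,0,0]]]}}

```text
time_s: 3.75
position: [575.0, 339.2, 209.4]
ee_rot: [0.417, 0.733, 0.272, -0.464]
force: [-0.4, -0.4, -0.6]
finger_gap: 1.004
grasp_force: 0.0
```

```bash
python3 -c "
from h import *
im,d,m,o=grab('wrist');cv2.imwrite('pics/w2.png',im[...,::-1])
Rm=R.from_quat(o['ee_rot']).as_matrix();print(o['position'],o['qpos'].round(2),Rm[:,2],'gouge in tool',Rm.T@(np.array([571,345.5,206])-o['position']))"
```

```text
[575.02775115 339.21979692 209.40253546] [-0.11  0.85 -0.19  1.73 -1.    1.25  0.97] [-0.45317536  0.78507104 -0.42225057] gouge in tool [ 0.06718465 -0.34778192  8.19240573]
```

View pics/w2.png

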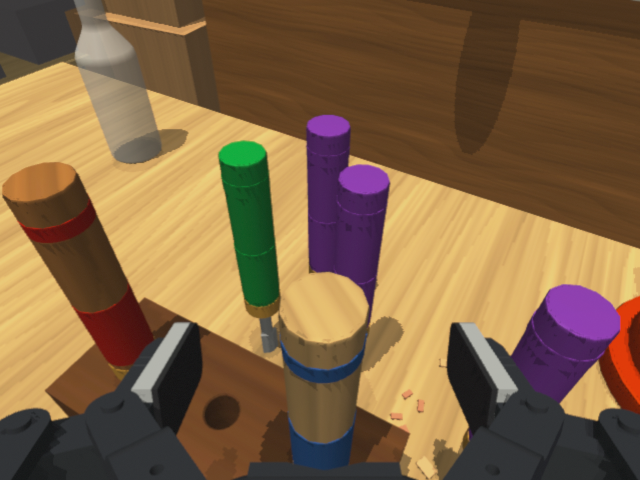

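The gouge (butt at (322,305)) is centred between the fingers and all neighbours are clear. I'll close the gripper.

Emit:
{"fn": "send_rows", "kwargs": {"steps": [[[-1,0,0,0,0,0,0],[-1,0,0,0,0,0,0],[-1,0,0,0,0,0,0],[-1,0,0,0,0,0,0],[-1,0,0,0,0,0,0],[-1,0,0,0,0,0,0],[-1,0,0,0,0,0,0],[-1,0,0,0,0,0,0]]]}}

```text
time_s: 4.6
position: [574.2, 339.4, 208.6]
ee_rot: [0.417, 0.732, 0.272, -0.465]
force: [-0.8, -1.4, 0.6]
finger_gap: 0.306
grasp_force: 58.7
```

Emit:
{"fn": "send_rows", "kwargs": {"steps": [[[-1,0,0,1,0,0,0],[-1,0,0,1,0,0,0],[-1,0,0,1,0,0,0],[-1,0,0,1,0,0,0],[-1,0,0,1.5,0,0,0],[-1,0,0,2,0,0,0],[-1,0,0,2,0,0,0],[-1,0,0,2,0,0,0],[-1,0,0,2,0,0,0],[-1,0,0,2,0,0,0],[-1,0,0,0,0,0,0]]]}}

```text
time_s: 5.7
position: [574.7, 339.9, 367.3]
ee_rot: [0.416, 0.733, 0.273, -0.464]
force: [-0.1, 1.0, -1.6]
finger_gap: 0.308
grasp_force: 59.0
```

```bash
python3 -c "
from h import *
im,d,m,o=grab('scene');cv2.imwrite('pics/s2.png',im[100:400,300:600,::-1].repeat(2,0).repeat(2,1))
print(o['position'],o['qpos'].round(2),o['force'],o['ft_torque'],o['finger_gap'])
P=cloud(d,m,o);h=cv2.cvtColor(im,cv2.COLOR_RGB2HSV)
k=(h[...,0]>98)&(h[...,0]<118)&(h[...,1]>110)&(abs(P[...,0]-571)<60)&(abs(P[...,1]-345)<60);print(k.sum(),np.median(P[k],0))"
```

```text
[574.69152721 339.86778755 367.31221192] [-0.11  0.66 -0.19  1.66 -0.99  1.4   0.75] [-0.11872655  0.98505529 -1.58393626] [-1.07541455e+00 -6.30720051e-01 -4.02185269e-04] 0.3082213716427978
149 [583.15657921 342.35785543 291.01824634]
```

View pics/s2.png

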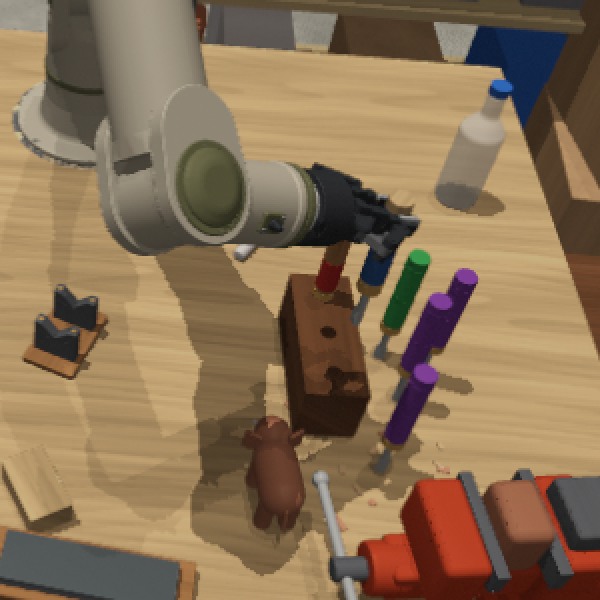

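```bash
cat > fk.py <<'E'
from h import *
import itertools
from scipy.optimize import least_squares
D=[([-1.36173,.60006,-.00252,1.60005,.00183,.94288,-.0798],[204.29,695.23,255.49],[.142370,.989813,-.000696,0]),
([-.27,.55,.07,1.56,-.6,1.3,.57],[630.6,248.3,360.4],[.474,.834,.142,-.243]),
([-.04,.72,-.09,1.55,-.93,1.56,.78],[629.1,247.9,359.5],[.417,.733,.27,-.465]),
([-.11,.85,-.19,1.73,-1.,1.25,.97],[575.,339.2,209.4],[.417,.733,.272,-.464])]
o=arm.get_obs();D.append((list(o['qpos']),list(o['position']),list(o['ee_rot'])))
def fk(q,p,s):
    M=np.eye(3);x=np.array([0,0,p[0]],float)
    M=R.from_euler('z',s[0]*q[0]+p[6]).as_matrix()
    M=M@R.from_euler('y',q[1]).as_matrix()@R.from_euler('z',s[1]*q[2]).as_matrix()
    x=x+M@[p[4],0,p[1]]
    M=M@R.from_euler('y',q[3]).as_matrix()@R.from_euler('z',s[2]*q[4]).as_matrix()
    x=x+M@[p[5],0,p[2]]
    M=M@R.from_euler('y',q[5]).as_matrix()@R.from_euler('z',s[3]*q[6]+p[7]).as_matrix()
    return x+M@[0,0,p[3]],M
def res(p,s):
    r=[]
    for q,x,e in D:
        X,M=fk(q,p,s); r+=list((X-x)/5); r+=list(20*(M-R.from_quat(e).as_matrix()).ravel())
    return r
if __name__=='__main__':
    best=[]
    for s in itertools.product([1,-1],repeat=4):
        for y0,y1 in itertools.product([0,1.57,3.14,-1.57],repeat=2):
            f=least_squares(res,[350,420,400,200,0,0,y0,y1],args=(s,)); best.append((f.cost,s,f.x))
    best.sort(key=lambda t:t[0])
    for b in best[:3]: print(b[0],b[1],b[2].round(3))
    np.savez('fk.npz',p=best[0][2],s=best[0][1])
E
python3 fk.py
```

```text
7.709390615309274 (-1, -1, -1, -1) [ 3.02232e+02  6.14139e+02  4.78915e+02  3.20122e+02 -3.82760e+01
 -3.61800e+01 -7.00000e-02 -4.75600e+00]
7.709390615309423 (-1, -1, -1, -1) [ 3.02232e+02  6.14139e+02  4.78915e+02  3.20122e+02 -3.82760e+01
 -3.61800e+01 -7.00000e-02  1.52700e+00]
7.709390615309564 (-1, -1, -1, -1) [ 3.02232e+02  6.14139e+02  4.78915e+02  3.20122e+02 -3.82760e+01
 -3.61800e+01 -7.00000e-02  1.52700e+00]
```

```bash
cat > ik.py <<'E'
from fk import *
F=np.load('fk.npz');p=F['p'];s=F['s']
lo=np.array([-2.57,-.35,-1.29,.11,-1.05,.11,-2.63]);hi=np.array([2.57,1.97,1.29,2.56,4.19,1.86,2.63])
def ik(x,M,q0):
    def f(q):
        X,N=fk(q,p,s); return np.r_[(X-x)/5,20*(N-M).ravel(),.02*(q-q0)]
    r=least_squares(f,np.clip(q0,lo+.02,hi-.02),bounds=(lo+.01,hi-.01)); X,N=fk(r.x,p,s)
    return r.x,np.linalg.norm(X-x),np.degrees(R.from_matrix(N.T@M).magnitude())
V=np.array([486.3,3.4,65.])
def frame(az,tilt): # tool pointing down tilted by 'tilt' deg toward b'=az ; tool x ; gouge blade along az
    b=np.array([np.cos(np.radians(az)),np.sin(np.radians(az)),0]);t=np.radians(tilt)
    z=np.sin(t)*b+np.array([0,0,-np.cos(t)]); x=-np.cos(t)*b-np.sin(t)*np.array([0,0,1.]); return b,np.c_[x,np.cross(z,x),z]
if __name__=='__main__':
    q=arm.get_obs()['qpos']; Mn=R.from_quat(arm.get_obs()['ee_rot']).as_matrix()
    # check frame(): rotate current so that -z->b
    for az in(-20.2,159.8):
        for tilt in (25,):
            b,M=frame(az,tilt)
            for dz in(0,100):
                x=V-68.5*b-8*M[:,2]+[0,0,dz]
                sol=min((ik(x,M,q0) for q0 in [q,np.array([0,.5,0,2,0,.6,a]) *1.0 if 0 else np.array([0.,.3,0,2.2,0,.5,0]),np.array([0.,.3,0,2.2,0,.5,2]),np.array([0.,.3,0,2.2,0,.5,-2]),np.array([0,.5,0,2.4,3,.5,0])]),key=lambda r:r[1]/5+r[2])
                print(az,dz,x.round(),sol[0].round(2),round(sol[1],1),round(sol[2],1))
E
python3 ik.py
```

```text
-20.2 0 [419.  28.  72.] [ 0.01  0.6  -0.33  2.52  2.27  0.52 -1.25] 0.0 0.0
-20.2 100 [419.  28. 172.] [-0.06  0.26 -0.17  2.5   1.6   0.25 -0.52] 0.0 0.0
159.8 0 [554. -21.  72.] [ 0.09  0.8  -0.1   1.82 -0.06  0.95 -1.85] 0.0 0.0
159.8 100 [554. -21. 172.] [ 0.08  0.67 -0.09  1.78 -0.07  1.11 -1.85] 0.0 0.0
```

```bash
cat > c.py <<'E'
from ik import *
from scipy.spatial.transform import Slerp
o=arm.get_obs();q0=o['qpos'];M0=R.from_quat(o['ee_rot']);x0=np.array(o['position'])
def run(M1,M2,xs,lab):
    q=q0;e=[]
    for A,B,xa,xb,n in xs:
        S=Slerp([0,1],R.concatenate([A,B]))
        print(lab,'rotvec',(B*A.inv()).as_rotvec().round(3))
        for k in range(1,n+1):
            q1,a,b=ik(xa+(xb-xa)*k/n,S(k/n).as_matrix(),q);e.append((a,b,abs(q1-q).max()));q=q1
        print(q.round(2),np.max(e,0).round(2))
b,M=frame(159.8,25);Mb=R.from_matrix(M);x2=V-68.5*b-8*M[:,2]+[0,0,120]
xm=np.array([560,180,400.])
Mt=R.from_rotvec(np.pi/2*np.array([-.866,-.5,0]))*M0
run(0,0,[(M0,Mb,x0,x2,20)],'direct')
Md=R.from_rotvec([0,0,-1.2])*Mt
run(0,0,[(M0,Mt,x0,xm,11),(Mt,Md,xm,(xm+x2)/2,10),(Md,Mb,(xm+x2)/2,x2,10)],'tilt,-yaw')
Mu=R.from_rotvec([0,0,2.])*Mt
run(0,0,[(M0,Mt,x0,xm,11),(Mt,Mu,xm,(xm+x2)/2,14),(Mu,Mb,(xm+x2)/2,x2,14)],'tilt,+yaw')
E
python3 c.py
```

```text
direct rotvec [-1.481  1.257 -1.83 ]
[-0.41  0.76  0.7   1.76 -0.5   1.28 -1.39] [0.   0.   0.12]
tilt,-yaw rotvec [-1.36  -0.785 -0.   ]
[-0.77  0.3   0.24  1.8   0.42  1.07 -0.18] [0.   0.   0.16]
tilt,-yaw rotvec [-0.  -0.  -1.2]
[-0.65  0.55  0.46  1.73  0.06  1.24 -0.87] [0.   0.   0.16]
tilt,-yaw rotvec [-0.006  0.    -1.26 ]
[-0.38  0.74  0.63  1.76 -0.46  1.26 -1.43] [0.   0.   0.16]
tilt,+yaw rotvec [-1.36  -0.785 -0.   ]
[-0.77  0.3   0.24  1.8   0.42  1.07 -0.18] [0.   0.   0.16]
tilt,+yaw rotvec [ 0. -0.  2.]
[ 0.57  0.33 -0.76  2.11 -0.23  0.52  2.62] [0.   0.   0.32]
tilt,+yaw rotvec [0.    0.007 1.823]
[ 0.63  0.92 -1.28  2.04  1.15  1.23  2.62] [27.97 45.49  0.32]
```

Emit:
{"fn": "send_rows", "kwargs": {"steps": [[[-1,-0.1,-1.4,0.3,-0.124,-0.0714,0],[-1,-0.1,-1.4,0.3,-0.124,-0.0714,0],[-1,-0.1,-1.4,0.3,-0.124,-0.0714,0],[-1,-0.1,-1.4,0.3,-0.124,-0.0714,0],[-1,-0.1,-1.5,0.3,-0.124,-0.0714,0],[-1,-0.1,-1.5,0.3,-0.124,-0.0714,0],[-1,-0.2,-1.5,0.3,-0.124,-0.0714,0],[-1,-0.2,-1.5,0.3,-0.124,-0.0714,0],[-1,-0.2,-1.5,0.3,-0.124,-0.0714,0],[-1,-0.2,-1.5,0.3,-0.124,-0.0714,0],[-1,-0.2,-1.5,0.3,-0.12,-0.07,0]]]}}

```text
time_s: 6.85
position: [557.9, 178.4, 396.6]
ee_rot: [0.483, 0.848, -0.11, 0.187]
force: [-0.3, 0.1, -1.7]
finger_gap: 0.307
grasp_force: 59.1
```

Emit:
{"fn": "send_rows", "kwargs": {"steps": [[[-1,0,-1,-0.5,0,0,-0.13],[-1,0,-1,-0.5,0,0,-0.13],[-1,0,-1,-0.5,0,0,-0.13],[-1,0,-1,-0.5,0,0,-0.13],[-1,0,-1,-0.5,0,0,-0.13],[-1,0,-1,-0.5,0,0,-0.13],[-1,0,-1,-0.5,0,0,-0.13],[-1,0,-1,-0.5,0,0,-0.13],[-1,0,-1,-0.5,0,0,-0.13],[-1,0,-1,-0.5,0,0,-0.13],[-1,0,0,0,0,0,0]]]}}

```text
time_s: 7.95
position: [558.1, 76.2, 345.4]
ee_rot: [0.9, 0.38, -0.2, 0.081]
force: [0.1, -1.2, -1.4]
finger_gap: 0.302
grasp_force: 59.2
```

```bash
cat > d.py <<'E'
from ik import *
o=arm.get_obs();M0=R.from_quat(o['ee_rot']);print(o['time_s'],np.round(o['position'],1),o['qpos'].round(2),o['finger_gap'],o['force'].round(1))
b,M=frame(159.8,25);x2=V-68.5*b-8*M[:,2]
print('b now',-(M0*R.from_matrix(M).inv()).apply(-b).round(3),'rot left',(R.from_matrix(M)*M0.inv()).as_rotvec().round(3),'shift left to lay',(x2-o['position']).round(1))
E
python3 d.py
```

```text
7.95 [558.1  76.2 345.4] [-0.69  0.52  0.56  1.69 -0.01  1.35 -0.91] 0.3020040906334712 [ 0.1 -1.2 -1.4]
b now [-0.698 -0.716 -0.001] rot left [-6.00e-03 -1.00e-03 -1.15e+00] shift left to lay [  -4.4  -97.6 -273.1]
```

Emit:
{"fn": "send_rows", "kwargs": {"steps": [[[-1,0,-1,-1.5,0,0,-0.128],[-1,0,-1,-1.5,0,0,-0.128],[-1,0,-1,-1.5,0,0,-0.128],[-1,0,-1,-1.5,0,0,-0.128],[-1,0,-1,-1.5,0,0,-0.128],[-1,0,-1,-1.5,0,0,-0.128],[-1,-0.1,-1.2,-1.5,0,0,-0.128],[-1,-0.1,-1.2,-1.5,0,0,-0.128],[-1,-0.2,-1.2,-1.5,0,0,-0.128],[-1,0,0,-1.5,0,0,0],[-1,0,0,0,0,0,0],[-1,0,0,0,0,0,0]]]}}

```text
time_s: 9.15
position: [554.4, -16.0, 196.3]
ee_rot: [0.962, -0.166, -0.211, -0.04]
force: [0.5, 0.5, -0.9]
finger_gap: 0.311
grasp_force: 59.2
```

```bash
python3 d.py
python3 - <<'E'
from h import *
im,d,m,o=grab('wrist');cv2.imwrite('pics/w3.png',im[...,::-1]);P=cloud(d,m,o);np.savez('w3.npz',im=im,P=P)
im2,d,m,o=grab('scene');Q=cloud(d,m,o);np.savez('s3.npz',im=im2,P=Q)
c=im2[180:360,200:440,::-1].repeat(2,0).repeat(2,1);w=cv2.resize(im[...,::-1],(320,240))
c[:240,:320]=c[:240,:320];cv2.imwrite('pics/m3.png',np.vstack([np.hstack([w,np.zeros((240,160,3),np.uint8)]),c]))
for lab,p in(('w',P),('s',Q)):
    k=(abs(p[...,0]-486)<70)&(abs(p[...,1]-3)<60)&(p[...,2]>55)&(p[...,2]<75)
    q=p[k].astype(np.float32); print(lab,k.sum(),cv2.minAreaRect(q[:,:2]) if k.sum()>5 else '',np.median(q[:,2]) if k.sum() else '')
E
```

```text
9.15 [554.4 -16.  196.3] [-0.41  0.74  0.7   1.82 -0.53  1.24 -1.36] 0.31083874821579394 [ 0.5  0.5 -0.9]
b now [-0.942  0.336 -0.003] rot left [-0.005  0.005 -0.009] shift left to lay [  -0.6   -5.4 -124.1]Traceback (most recent call last):
  File "<stdin>", line 8, in <module>
cv2.error: OpenCV(4.12.0) /io/opencv/modules/imgproc/src/convhull.cpp:143: error: (-215:Assertion failed) total >= 0 && (depth == CV_32F || depth == CV_32S) in function 'convexHull'
```

View pics/m3.png

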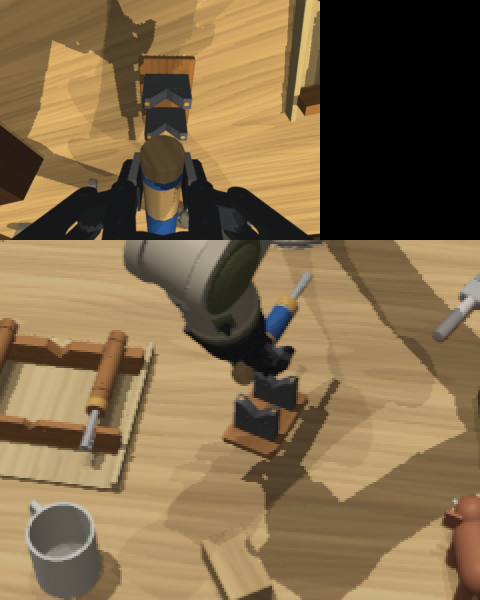

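The montage shows the gouge held level over the V-blocks with its blade away from the hand (blue band near (285,320) in the lower crop). In the wrist crop the two V-blocks line up ahead of the butt, at about (167,90) and (167,122).

Run:
```python
from h import *
o=arm.get_obs();M=R.from_quat(o['ee_rot']).as_matrix();x=np.array(o['position'])
t=np.load('w3.npz');s=np.load('s3.npz')
ang=np.radians(-20.2);ux=np.array([np.cos(ang),np.sin(ang)]);uy=np.array([-ux[1],ux[0]])
for lab,p in(('w',t['P']),('s',s['P'])):
    r=p[...,:2]-[486.3,3.4]; X=r@ux;Y=r@uy
    k=(abs(X)<48)&(abs(Y)<40)&(p[...,2]>54)&(p[...,2]<72)
    if k.sum()>5: print(lab,'V',k.sum(),cv2.minAreaRect(p[k][:,:2].astype(np.float32)),np.percentile(p[k][:,2],[50,98]))
    k=(abs(Y)<45)&(p[...,2]>6)&(p[...,2]<14)&(abs(X)<75)
    if k.sum()>5: print(lab,'plank',k.sum(),cv2.minAreaRect(p[k][:,:2].astype(np.float32)))
    h=cv2.cvtColor((t if lab=='w' else s)['im'],cv2.COLOR_RGB2HSV)
    k=(h[...,0]>98)&(h[...,0]<118)&(h[...,1]>110)&(np.linalg.norm(p-x,axis=2)<200)&(p[...,2]>100)
    q=p[k];print(lab,'blue',k.sum(),np.median(q,0).round(1)); 
    w=(q-x)@M; print(' in tool med',np.median(w,0).round(1),np.percentile(w,[3,97],axis=0).round(1).tolist())
b=np.array([-.942,.336,-.003]);g=x+8*M[:,2]
for dd in(25,70-0,90-25,): print('expected axis at',dd,'from grasp',(g+b*dd).round(1))
# wrist: butt
p=t['P'];k=(np.linalg.norm(p-(g-b*25),axis=2)<18);q=p[k];print('butt',k.sum(),(((q-x)@M)).mean(0).round(1), q.mean(0).round(1),(g-b*24.5).round(1),cv2.minEnclosingCircle(np.c_[(q-x)@M[:,1],q[:,2]].astype(np.float32)))
```

```text
w V 3374 ((484.0615234375, 3.6692352294921875), (60.16022872924805, 78.32162475585938), 69.9096908569336) [61.81629168 66.3916365 ]
w plank 5331 ((484.86309814453125, 3.359130859375), (75.08619689941406, 120.42910766601562), 69.93363952636719)
w blue 2737 [503.1  -1.6 200. ]
 in tool med [-50.9  -0.2  20.7] [[-74.7, -12.1, -7.1], [6.6, 11.9, 35.0]]
s V 166 ((488.0245056152344, 2.9227218627929688), (61.8228645324707, 80.78987884521484), 71.10462951660156) [61.53819192 69.24412817]
s plank 407 ((487.08673095703125, 3.2645721435546875), (76.15987396240234, 125.26351928710938), 69.26057434082031)
s blue 143 [487.5  13.1 199. ]
 in tool med [-66.5  -6.2  29.5] [[-87.4, -28.0, -76.0], [-23.9, 7.2, 42.3]]
expected axis at 25 from grasp [528.   -6.7 189.7]
expected axis at 70 from grasp [485.6   8.4 189.5]
expected axis at 65 from grasp [490.3   6.7 189.5]
butt 6963 [19.4  0.3 -3.2] [572.4 -22.9 191.8] [574.6 -23.4 189.8] ((-0.7517839074134827, 189.12374877929688), 15.59223747253418)
```

Emit:
{"fn": "send_rows", "kwargs": {"steps": [[[-1,-0.17,-0.54,-1,-0.005,0.005,-0.009],[-1,0,0,-2,0,0,0],[-1,0,0,-2,0,0,0],[-1,0,0,-2,0,0,0],[-1,0,0,-2,0,0,0],[-1,0,0,-1.5,0,0,0],[-1,0,0,-1,0,0,0],[-1,0,0,0,0,0,0],[-1,0,0,0,0,0,0]]]}}

```text
time_s: 10.15
position: [552.7, -23.1, 81.7]
ee_rot: [0.961, -0.174, -0.213, -0.038]
force: [-0.9, -0.1, -1.2]
finger_gap: 0.309
grasp_force: 59.3
```

```bash
sed -i 's/486.3,3.4,65/485.2,3.4,65/' ik.py; python3 d.py
```

```text
10.15 [552.7 -23.1  81.7] [-0.36  0.89  0.62  1.87 -0.63  1.07 -1.28] 0.30908591955376097 [-0.9 -0.1 -1.2]
b now [-0.937  0.35  -0.001] rot left [0.001 0.001 0.005] shift left to lay [-0.   1.7 -9.5]
```

Emit:
{"fn": "send_rows", "kwargs": {"steps": [[[-1,0,0.12,-0.4,0,0,0.004],[-1,0,0,-0.3,0,0,0],[-1,0,0,-0.1,0,0,0],[-1,0,0,-0.1,0,0,0],[-1,0,0,0,0,0,0],[-1,0,0,0,0,0,0]]]}}

```text
time_s: 10.75
position: [552.9, -21.5, 73.4]
ee_rot: [0.961, -0.172, -0.212, -0.038]
force: [0.1, 1.7, 7.6]
finger_gap: 0.31
grasp_force: 60.1
```

```bash
python3 d.py
python3 - <<'E'
from h import *
im,d,m,o=grab('wrist');P=cloud(d,m,o);M=R.from_quat(o['ee_rot']).as_matrix()
b=np.array([-.939,.344,0]);n=np.array([b[1],-b[0],0]);c=np.array([485.2,3.4,65])
r=P-c;X=r@b;Y=r@n
for x0 in range(-95,80,15):
    k=(abs(X-x0)<4)&(abs(Y)<18)&(P[...,2]>55)&(P[...,2]<100)
    if k.sum()>10: i=np.argmax(P[k][:,2]);print(x0,k.sum(),'top z',np.percentile(P[k][:,2],97).round(1),'y',np.median(Y[k&(P[...,2]>np.percentile(P[k][:,2],80))]).round(1))
E
```

```text
10.75 [552.9 -21.5  73.4] [-0.36  0.9   0.62  1.87 -0.64  1.06 -1.27] 0.31026893274826234 [0.1 1.7 7.6]
b now [-0.938  0.346 -0.001] rot left [-0.     0.001  0.001] shift left to lay [-0.3  0.1 -1.2]
-95 6182 top z 97.9 y 13.7
-80 2909 top z 91.5 y 12.5
-65 1198 top z 89.2 y -1.4
-50 764 top z 79.0 y -0.7
-35 646 top z 79.1 y -0.7
-20 631 top z 79.6 y 0.1
-5 423 top z 79.9 y 0.2
10 80 top z 76.5 y -8.3
25 197 top z 63.4 y -16.7
40 25 top z 63.1 y -17.4
```

Emit:
{"fn": "send_rows", "kwargs": {"steps": [[[-1,0,0,-0.06,0,0,0],[-1,0,0,0,0,0,0],[-0.1,0,0,0,0,0,0],[0.3,0,0,0,0,0,0],[1,0,0,0,0,0,0],[1,0,0,0,0,0,0],[1,0,0,0,0,0,0],[1,0.4,-0.14,1,0,0,0],[1,0.8,-0.3,2,0,0,0],[1,0.8,-0.3,2,0,0,0],[1,0.8,-0.3,2,0,0,0],[1,0,0,3,0,0,0]]]}}

```text
time_s: 12.0
position: [581.1, -32.6, 172.6]
ee_rot: [0.961, -0.172, -0.213, -0.037]
force: [0.6, 0.5, -0.7]
finger_gap: 1.003
grasp_force: 0.0
```

```bash
cat > e.py <<'E'
from ik import *
im,d,m,o=grab('wrist');P=cloud(d,m,o);cv2.imwrite('pics/w4.png',im[...,::-1])
b=np.array([-.939,.344,0]);n=np.array([b[1],-b[0],0]);r=P-V;X=r@b;Y=r@n
print(o['time_s'],o['position'],o['finger_gap'],o['qpos'].round(2))
k0=(abs(Y)<22)&(P[...,2]<85)
for x0 in list(range(-110,125,15)):
    k=k0&(abs(X-x0)<4)&(P[...,2]>45)
    if k.sum()>10: T=np.percentile(P[k][:,2],97);print(x0,k.sum(),'top',T.round(1),'y',np.mean(Y[k&(P[...,2]>T-4)]).round(1))
k=k0&(P[...,2]>72);print('handle extent',np.percentile(X[k],[.5,99.5]).round(1)); k=k0&(P[...,2]>62)&(X>20);print('shank ext',np.percentile(X[k],[.5,99.5]).round(1))
h=cv2.cvtColor(im,cv2.COLOR_RGB2HSV);k=k0&(h[...,0]>98)&(h[...,0]<118)&(h[...,1]>110)&(P[...,2]>60)&(X>-60);print('blue',np.percentile(X[k],[2,98]).round(1))
# plan side grip & tray placement
q=o['qpos']
for sg in(1,-1):
    bb,M=frame(159.9,0); M=M@np.diag([sg,sg,1]); x=V+[0,0,6-1+0]
    q1,e1,f1=ik(x+[0,0,100],M,q); print('grip',sg,q1.round(2),round(e1,1),round(f1,1))
    for dirn in(-1,1):
        tot=np.radians(-161.5 if dirn<0 else 198.5);qq=q1;E=[]
        for k in range(1,25):
            xx=V+[0,0,150]+(np.array([488,-296,200])-V-[0,0,150])*k/24
            q2,e,f=ik(xx,R.from_rotvec([0,0,tot*k/24]).as_matrix()@M,qq);E.append((e,f,abs(q2-qq).max()));qq=q2
        print('  tray',dirn,qq.round(2),np.max(E,0).round(2))
E
python3 e.py
```

```text
12.0 [581.14562906 -32.59859252 172.61315972] 1.0033777243336475 [-0.37  0.8   0.69  1.76 -0.54  1.25 -1.35]
-95 1444 top 78.4 y 0.1
-80 619 top 79.5 y -0.0
-65 508 top 79.2 y 0.0
-50 445 top 79.2 y 0.2
-35 1053 top 79.0 y 0.1
-20 479 top 79.3 y -0.0
-5 322 top 79.5 y -0.1
10 275 top 79.3 y 0.1
25 728 top 79.1 y 0.3
40 286 top 79.4 y -0.3
70 69 top 70.6 y -0.1
85 82 top 70.5 y 0.7
100 63 top 70.5 y 0.9
handle extent [-93.8  44.4]
shank ext [ 20.4 106. ]
blue [-21.9  24.5]
grip 1 [-0.68  0.53  0.77  2.18 -0.61  0.66 -1.37] 0.0 0.0
  tray -1 [-0.19  0.89  1.28  1.96 -1.04  1.26 -2.62] [21.87 32.54  0.14]
  tray 1 [ 0.53  0.46 -0.07  1.99  0.05  0.68  2.  ] [0.   0.   0.15]
grip -1 [-0.46  1.06  1.28  2.05 -1.04  1.73 -2.62] 49.2 67.7
  tray -1 [ 0.07  0.52  0.54  1.99 -0.39  0.74 -0.72] [ 67.11 174.41   2.2 ]
  tray 1 [-0.01  0.55  0.66  1.99 -0.48  0.76 -0.64] [43.08 60.64  0.18]
```

View pics/w4.png

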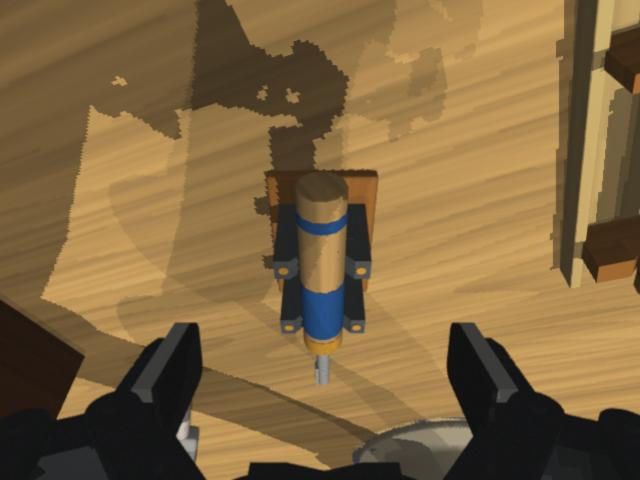

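The picture shows the gouge lying straight in both V-blocks at (322,270), with the shank clear at (322,370).

```bash
cat > g.py <<'E'
from ik import *
o=arm.get_obs();M0=R.from_quat(o['ee_rot']);b,M=frame(159.9,0)
x=V-1*b+[0,0,7]
print(o['time_s'],np.round(o['position'],1),'rot',(R.from_matrix(M)*M0.inv()).as_rotvec().round(3),'shift',(x-o['position']).round(1),o['qpos'].round(2),o['force'].round(1),o['finger_gap'])
E
python3 g.py
```

```text
12.05 [582.4 -33.5 177.5] rot [-0.149 -0.404  0.003] shift [ -96.2   36.5 -105.5] [-0.37  0.79  0.69  1.76 -0.54  1.25 -1.35] [ 1.3 -0.9  2.7] 0.9989767052803413
```

Emit:
{"fn": "send_rows", "kwargs": {"steps": [[[1,-1.6,0.6,0.5,-0.037,-0.101,0],[1,-1.6,0.6,0,-0.037,-0.101,0],[1,-1.6,0.6,0,-0.037,-0.101,0],[1,-1.6,0.6,0,-0.038,-0.101,0.003],[1,-1.6,0.6,0,0,0,0],[1,-1.6,0.65,0,0,0,0],[1,0,0,-1.5,0,0,0],[1,0,0,-1.5,0,0,0],[1,0,0,-1.5,0,0,0],[1,0,0,0,0,0,0],[1,0,0,0,0,0,0]]]}}

```text
time_s: 13.15
position: [484.7, 4.0, 132.4]
ee_rot: [0.985, -0.175, -0.003, -0.0]
force: [0.1, -0.0, 0.5]
finger_gap: 0.998
grasp_force: 0.0
```

```bash
python3 g.py; python3 e.py 2>&1 | grep -E 'extent|ext|blue'
```

```text
13.15 [484.7   4.  132.4] rot [-0.001 -0.005  0.001] shift [  1.4  -1.  -60.4] [-0.54  0.6   0.62  2.27 -0.77  0.49 -1.22] [ 0.1 -0.   0.5] 0.9981562785420754
handle extent [-92.6  44.6]
shank ext [ 20.3 105.9]
blue [-22.2  25.3]
```

Emit:
{"fn": "send_rows", "kwargs": {"steps": [[[1,0.14,-0.08,-1,0,-0.005,0],[1,0,0,-1.5,0,0,0],[1,0,0,-1.5,0,0,0],[1,0,0,-1,0,0,0],[1,0,0,-1,0,0,0],[1,0,0,0,0,0,0],[1,0,0,0,0,0,0]]]}}

```text
time_s: 13.9
position: [486.3, 3.4, 72.5]
ee_rot: [0.985, -0.175, 0.0, -0.001]
force: [0.0, 0.2, 0.2]
finger_gap: 0.997
grasp_force: 0.0
```

```bash
python3 g.py
```

```text
13.9 [486.3   3.4  72.5] rot [-0.001  0.001  0.   ] shift [-0.1 -0.4 -0.5] [-0.41  0.68  0.42  2.3  -0.93  0.33 -1.09] [0.  0.2 0.2] 0.9968931168823815
```

Emit:
{"fn": "send_rows", "kwargs": {"steps": [[[-1,0,0,0,0,0,0],[-1,0,0,0,0,0,0],[-1,0,0,0,0,0,0],[-1,0,0,0,0,0,0],[-1,0,0,0,0,0,0],[-1,0,0,0,0,0,0],[-1,0,0,0,0,0,0]]]}}

```text
time_s: 14.6
position: [486.1, 3.8, 72.3]
ee_rot: [0.985, -0.174, 0.0, -0.001]
force: [-0.8, 0.4, 5.9]
finger_gap: 0.308
grasp_force: 58.5
```

Emit:
{"fn": "send_rows", "kwargs": {"steps": [[[-1,0,0,0.5,0,0,0],[-1,0,0,1,0,0,0],[-1,0,0,1.5,0,0,0],[-1,0,0,1.5,0,0,0],[-1,0,0,2,0,0,0],[-1,0,0,2,0,0,0],[-1,0,0,2,0,0,0],[-1,0,0,2,0,0,0],[-1,0,0,0,0,0,0]]]}}

```text
time_s: 15.5
position: [486.6, 3.5, 198.8]
ee_rot: [0.985, -0.174, 0.001, -0.001]
force: [0.7, -1.1, -1.7]
finger_gap: 0.31
grasp_force: 59.0
```

```bash
cat > f.py <<'E'
from ik import *
o=arm.get_obs();q=o['qpos'];M=R.from_quat(o['ee_rot']).as_matrix();x0=np.array(o['position']);print(x0.round(1),q.round(2),o['force'].round(1),o['finger_gap'])
for end in([470,-200,230],[488,-296,200]):
  for tot in(198.5,-161.5):
    qq=q;E=[];end=np.array(end)
    for k in range(1,25):
        q2,e,f=ik(x0+(end-x0)*k/24,R.from_rotvec([0,0,np.radians(tot)*k/24]).as_matrix()@M,qq);E.append((e,f,abs(q2-qq).max()));qq=q2
    print(end,tot,qq.round(2),np.max(E,0).round(2))
E
python3 f.py
```

```text
[486.6   3.5 198.8] [-0.66  0.51  0.79  2.23 -0.63  0.63 -1.34] [ 0.7 -1.1 -1.7] 0.309939545558652
[ 470 -200  230] 198.5 [0.33 0.35 0.   2.09 0.   0.7  1.9 ] [0.   0.   0.14]
[ 470 -200  230] -161.5 [-0.31  0.76  1.28  2.09 -1.04  1.24 -2.62] [25.21 36.6   0.14]
[ 488 -296  200] 198.5 [ 0.53  0.46 -0.08  1.99  0.06  0.69  1.99] [0.   0.   0.14]
[ 488 -296  200] -161.5 [-0.19  0.89  1.28  1.96 -1.04  1.26 -2.62] [21.86 32.58  0.13]
```

Emit:
{"fn": "send_rows", "kwargs": {"steps": [[[-1,0,-1.2,0,0,0,0.144],[-1,0,-1.2,0,0,0,0.144],[-1,0,-1.2,0,0,0,0.144],[-1,0,-1.2,0,0,0,0.144],[-1,0,-1.2,0,0,0,0.144],[-1,0,-1.2,0,0,0,0.144],[-1,0,-1.2,0,0,0,0.144],[-1,0,-1.2,0,0,0,0.144],[-1,0,-1.2,0,0,0,0.144],[-1,0,-1.2,0,0,0,0.144],[-1,0,-1.2,0,0,0,0.144],[-1,0,-1.2,0,0,0,0.144]]]}}

```text
time_s: 16.7
position: [485.4, -140.7, 196.2]
ee_rot: [0.77, 0.638, -0.001, -0.001]
force: [0.4, -0.7, -1.3]
finger_gap: 0.304
grasp_force: 59.1
```

```bash
python3 g.py
```

```text
16.7 [ 485.4 -140.7  196.2] rot [-2.000e-03 -1.000e-03 -1.734e+00] shift [   0.8  143.7 -124.2] [ 0.    0.44  0.23  2.16 -0.18  0.56  0.18] [ 0.4 -0.7 -1.3] 0.30379023495231716
```

Emit:
{"fn": "send_rows", "kwargs": {"steps": [[[-1,0,-1.2,0,0,0,0.144],[-1,0,-1.2,0,0,0,0.144],[-1,0,-1.2,0,0,0,0.144],[-1,0,-1.2,0,0,0,0.144],[-1,0,-1.3,0,0,0,0.144],[-1,0,-1.3,0,0,0,0.144],[-1,0,-1.3,0,0,0,0.144],[-1,0,-1.3,0,0,0,0.144],[-1,0,-1.3,0,0,0,0.144],[-1,0,-1.3,0,0,0,0.144],[-1,0,-1.3,0,0,0,0.144],[-1,0,-1.3,0,0,0,0.144]]]}}

```text
time_s: 17.9
position: [485.3, -292.6, 196.0]
ee_rot: [0.015, 1.0, 0.0, -0.0]
force: [-0.4, -0.2, -1.2]
finger_gap: 0.309
grasp_force: 59.1
```

Emit:
{"fn": "send_rows", "kwargs": {"steps": [[[-1,0,0,0,0,0,0],[-1,0,0,0,0,0,0]]]}}

```text
time_s: 18.1
position: [485.3, -292.1, 196.2]
ee_rot: [0.021, 1.0, 0.0, -0.0]
force: [-1.0, 0.6, -1.1]
finger_gap: 0.305
grasp_force: 59.1
```

Run:
```python
from h import *
im,d,m,o=grab('wrist');P=cloud(d,m,o);im2,d2,m2,o2=grab('top');Q=cloud(d2,m2,o2);im3,d3,m3,o3=grab('scene');S=cloud(d3,m3,o3)
np.savez('tr.npz',P=P,Q=Q,S=S,im=im,im3=im3)
w=cv2.resize(im,(480,360));c=im3[150:330,120:360].repeat(2,0).repeat(2,1)[:240,:]
cv2.imwrite('pics/m5.png',np.vstack([w,c])[...,::-1])
M=R.from_quat(o['ee_rot']).as_matrix();b=-M[:,0];print(o['time_s'],o['position'],'b',b.round(3),'z',M[:,2].round(3))
def box(P,x0,x1,y0,y1,z0,z1): return (P[...,0]>x0)&(P[...,0]<x1)&(P[...,1]>y0)&(P[...,1]<y1)&(P[...,2]>z0)&(P[...,2]<z1)
for n,p in(('wrist',P),('scene',S)):
  for lab,a in(('L',(380,545,-245,-190,53,70)),('R',(380,545,-410,-350,53,70)),('railh',(400,440,-350,-250,38,56)),('rails',(550,580,-350,-250,38,60)),('shL',(540,605,-235,-205,45,56)),('shR',(540,605,-395,-360,45,56))):
    k=box(p,*a)
    if k.sum()>20: r=cv2.minAreaRect(p[k][:,:2].astype(np.float32));print(n,lab,k.sum(),np.round(r[0],1),np.round(r[1],1),round(r[2],1),np.percentile(p[k],[2,98],axis=0).round(0).tolist())
# notch bottoms: rail profile
for n,p in(('wrist',P),('scene',S)):
  for x0 in(422,566):
    print(n,x0,[(y,round(float(np.percentile(p[box(p,x0-4,x0+4,y-2,y+2,20,62)][:,2],90)),0)) for y in range(-340,-250,5) if box(p,x0-4,x0+4,y-2,y+2,20,62).sum()>2])
```

```text
18.1 [ 485.30676147 -292.09470971  196.18749354] b [ 0.999 -0.041 -0.001] z [-0.001  0.    -1.   ]
wrist L 9400 [ 470.2 -217.5] [ 26.6 149.6] 88.0 [[398.0, -230.0, 54.0], [531.0, -205.0, 63.0]]
wrist R 9470 [ 467.5 -376.9] [ 27.  154.7] 88.1 [[392.0, -388.0, 54.0], [527.0, -363.0, 63.0]]
wrist railh 2065 [ 417.5 -300. ] [100.5  18. ] 88.0 [[408.0, -349.0, 44.0], [427.0, -251.0, 48.0]]
wrist shL 1581 [ 567.7 -220. ] [29.7 55.4] 88.4 [[542.0, -234.0, 45.0], [593.0, -206.0, 54.0]]
wrist shR 1639 [ 565.  -380.6] [35.1 48.8] 59.7 [[542.0, -393.0, 45.0], [589.0, -361.0, 54.0]]
scene L 366 [ 468.8 -214.6] [ 28.1 148.3] 88.2 [[400.0, -228.0, 53.0], [538.0, -202.0, 64.0]]
scene R 357 [ 461.4 -374.4] [ 27.4 144.2] 87.9 [[395.0, -387.0, 53.0], [532.0, -362.0, 65.0]]
scene railh 147 [ 420.5 -295. ] [89.6 24.4] 88.0 [[411.0, -338.0, 39.0], [431.0, -251.0, 50.0]]
scene rails 214 [ 564.7 -300. ] [99.7 17.7] 89.3 [[557.0, -349.0, 38.0], [573.0, -253.0, 55.0]]
scene shL 108 [ 569.8 -219.4] [55.8 29.2] 17.6 [[543.0, -234.0, 46.0], [598.0, -207.0, 55.0]]
scene shR 112 [ 566.2 -380.1] [33.6 48.4] 56.6 [[542.0, -394.0, 45.0], [593.0, -362.0, 55.0]]
wrist 422 [(-340, 47.0), (-335, 47.0), (-330, 47.0), (-325, 47.0), (-320, 47.0), (-260, 47.0), (-255, 47.0)]
wrist 566 []
scene 422 [(-340, 47.0), (-335, 48.0), (-330, 48.0), (-325, 47.0), (-320, 46.0), (-315, 47.0), (-310, 49.0), (-305, 39.0), (-300, 37.0), (-295, 31.0), (-285, 39.0), (-280, 43.0), (-275, 48.0), (-270, 46.0), (-265, 48.0), (-260, 50.0)]
scene 566 [(-340, 52.0), (-335, 51.0), (-330, 51.0), (-325, 50.0), (-320, 52.0), (-315, 55.0), (-310, 52.0), (-305, 44.0), (-300, 43.0), (-295, 45.0), (-290, 49.0), (-285, 52.0), (-280, 52.0), (-275, 51.0), (-270, 51.0), (-265, 52.0), (-260, 51.0), (-255, 48.0)]
```

View pics/m5.png

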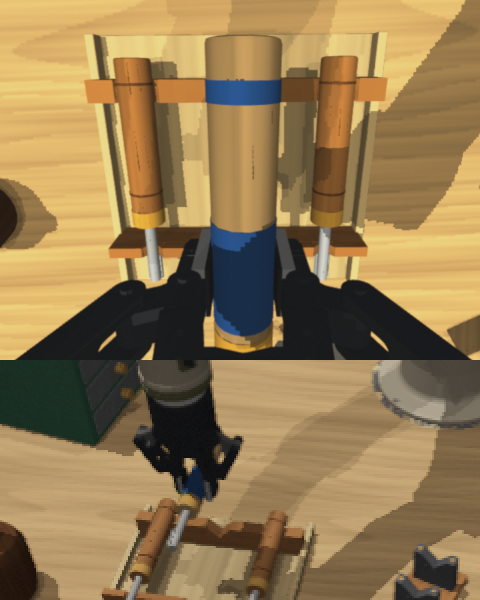

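The wrist crop shows the gouge aligned with the empty middle place between the two brown gouges, butt toward the handle rail. In the lower crop its blade points the same way as theirs.

Emit:
{"fn": "send_rows", "kwargs": {"steps": [[[-1,0.17,-0.5,-1,0,0,0.006],[-1,0,0,-2,0,0,0],[-1,0,0,-2,0,0,0],[-1,0,0,-2,0,0,0],[-1,0,0,-2,0,0,0],[-1,0,0,-1.5,0,0,0],[-1,0,0,-1,0,0,0],[-1,0,0,0,0,0,0],[-1,0,0,0,0,0,0]]]}}

```text
time_s: 19.15
position: [487.9, -297.3, 81.9]
ee_rot: [0.015, 1.0, -0.001, 0.0]
force: [0.5, -0.0, -1.2]
finger_gap: 0.311
grasp_force: 59.1
```

```bash
cat > k.py <<'E'
from h import *
im,d,m,o=grab('wrist');P=cloud(d,m,o);x=np.array(o['position']);M=R.from_quat(o['ee_rot']).as_matrix();b=-M[:,0]
print(o['time_s'],x.round(1),'b',b.round(3),o['force'].round(1),o['finger_gap'],o['qpos'].round(2))
c=np.array([469,-296.6,0]);u=np.array([np.cos(np.radians(-2)),np.sin(np.radians(-2)),0]);n=np.array([-u[1],u[0],0])
print('tcp goal',(c+18*u+[0,0,55.3]).round(1))
X=(P-c)@u;Y=(P-c)@n
for x0 in range(-80,80,12):
    k=(abs(X-x0)<4)&(abs(Y)<18)&(P[...,2]<x[2]+30)&(P[...,2]>x[2]-12)
    if k.sum()>10: q=P[k];w=Y[k];print(x0,k.sum(),'top',np.percentile(q[:,2],97).round(1),'y mid',((np.percentile(w,1)+np.percentile(w,99))/2).round(1),'w',np.ptp(w).round(0))
for s in(-80,80):
    k=(abs(Y-s)<17)&(X>-45)&(X<20)&(P[...,2]>53)&(P[...,2]<70); print('side',s,k.sum(),'y',Y[k&(P[...,2]>60)].mean().round(1))
k=(abs(Y)<18)&(P[...,2]>x[2]-8)&(P[...,2]<x[2]+12)&(X<0);print('butt x',np.percentile(X[k],.5).round(1))
E
python3 k.py
```

```text
19.15 [ 487.9 -297.3   81.9] b [ 1.   -0.03  0.  ] [ 0.5 -0.  -1.2] 0.31050396728772506 [ 0.58  0.67 -0.2   2.08  0.31  0.42  1.68]
tcp goal [ 487.  -297.2   55.3]
-68 3510 top 89.3 y mid -0.6 w 27.0
-56 3226 top 89.5 y mid -0.6 w 28.0
-44 2854 top 89.2 y mid -0.5 w 27.0
-32 2582 top 89.1 y mid -0.4 w 28.0
-20 2344 top 89.1 y mid -0.3 w 27.0
-8 2206 top 89.1 y mid -0.2 w 28.0
4 4221 top 110.5 y mid 0.0 w 36.0
16 2514 top 101.6 y mid -0.2 w 30.0
28 2041 top 102.1 y mid -0.2 w 30.0
40 1539 top 89.3 y mid -0.1 w 28.0
52 1296 top 89.1 y mid -0.1 w 28.0
side -80 12981 y -79.9
side 80 12772 y 78.6
butt x -74.5
```

Emit:
{"fn": "send_rows", "kwargs": {"steps": [[[-1,0,0,-1,0,0,-0.004],[-1,0,0,-0.9,0,0,0],[-1,0,0,-0.5,0,0,0],[-1,0,0,-0.2,0,0,0],[-1,0,0,0,0,0,0],[-1,0,0,0,0,0,0]]]}}

```text
time_s: 19.8
position: [487.7, -297.4, 55.9]
ee_rot: [0.017, 1.0, -0.001, 0.0]
force: [-0.2, 0.5, -1.3]
finger_gap: 0.307
grasp_force: 59.3
```

```bash
python3 k.py
```

```text
19.8 [ 487.7 -297.4   55.9] b [ 0.999 -0.034  0.   ] [-0.2  0.5 -1.3] 0.30689251492887293 [ 0.57  0.71 -0.17  2.09  0.32  0.37  1.67]
tcp goal [ 487.  -297.2   55.3]
-68 3514 top 63.1 y mid -0.2 w 28.0
-56 3761 top 63.4 y mid -0.0 w 36.0
-44 3208 top 63.1 y mid -0.1 w 36.0
-32 2559 top 63.1 y mid -0.2 w 28.0
-20 2347 top 63.0 y mid -0.2 w 27.0
-8 2231 top 63.1 y mid -0.2 w 28.0
4 4262 top 84.4 y mid -0.0 w 36.0
16 2541 top 75.6 y mid -0.3 w 30.0
28 2037 top 76.4 y mid -0.3 w 30.0
40 1558 top 63.2 y mid -0.3 w 28.0
52 1254 top 63.0 y mid -0.3 w 28.0
side -80 17882 y -79.6
side 80 17302 y 78.2
butt x -74.7
```

Emit:
{"fn": "send_rows", "kwargs": {"steps": [[[-1,0,0,-0.1,0,0,0],[-1,0,0,-0.06,0,0,0],[-1,0,0,0,0,0,0],[-1,0,0,0,0,0,0]]]}}

```text
time_s: 20.25
position: [487.8, -297.6, 55.3]
ee_rot: [0.017, 1.0, -0.001, 0.001]
force: [-1.5, 0.5, 10.0]
finger_gap: 0.31
grasp_force: 60.6
```

Emit:
{"fn": "send_rows", "kwargs": {"steps": [[[-0.2,0,0,0,0,0,0],[0,0,0,0,0,0,0],[0.1,0,0,0,0,0,0],[0.1,0,0,0,0,0,0],[0.1,0,0,1,0,0,0],[0.1,0,0,2,0,0,0],[0.1,0,0,3,0,0,0],[0.1,0,0,4,0,0,0],[0.1,0,0,4,0,0,0],[0.1,0,0,4,0,0,0],[0.1,0,0,0,0,0,0]]]}}

```text
time_s: 21.35
position: [489.6, -298.3, 240.2]
ee_rot: [0.017, 1.0, -0.003, 0.004]
force: [1.1, -1.1, 0.9]
finger_gap: 0.549
grasp_force: 0.0
```

Emit:
{"fn": "send_rows", "kwargs": {"steps": [[[0.1,-0.5,4,2,0,0,0],[0.1,-0.5,4,2,0,0,0],[0.1,-0.5,4,2,0,0,0],[0.1,-0.5,4,2,0,0,0],[0.1,0,4,0,0,0,0],[0.1,0,4,0,0,0,0],[0.1,0,0,0,0,0,0],[0.1,0,0,0,0,0,0]]]}}

```text
time_s: 22.15
position: [467.3, -56.8, 314.5]
ee_rot: [0.016, 1.0, -0.001, 0.0]
force: [0.5, -0.1, -0.3]
finger_gap: 0.549
grasp_force: 0.0
```

Run:
```python
from h import *
im,d,m,o=grab('scene');P=cloud(d,m,o);cv2.imwrite('pics/fin.png',im[...,::-1])
c=np.array([469,-296.6,0]);u=np.array([np.cos(np.radians(-2)),np.sin(np.radians(-2)),0]);n=np.array([-u[1],u[0],0]);X=(P-c)@u;Y=(P-c)@n
for s in(-80,0,80):
    k=(abs(Y-s)<20)&(P[...,2]>53)&(P[...,2]<75);r=cv2.minAreaRect(np.c_[X[k],Y[k]].astype(np.float32));print(s,k.sum(),r,np.percentile(P[k][:,2],97),'x ext',np.percentile(X[k],[1,99]))
print(o['time_s'],o['position'],o['force'],o['finger_gap'])
```

```text
-80 868 ((196.515625, -79.95574951171875), (39.850616455078125, 543.0645141601562), 89.96467590332031) 70.52477258107996 x ext [-69.15801393 465.55700808]
0 384 ((25.149917602539062, 3.205598831176758), (30.71211814880371, 202.38194274902344), 88.923095703125) 64.67730257834097 x ext [-71.14499008 120.1752256 ]
80 537 ((120.28837585449219, 79.37639617919922), (394.39056396484375, 39.647212982177734), 0.19561690092086792) 73.61876214487661 x ext [-71.473764   316.64775593]
22.15 [467.34533666 -56.80939094 314.45870254] [ 0.51526665 -0.12368462 -0.27869026] 0.5487580138958063
```

View pics/fin.png

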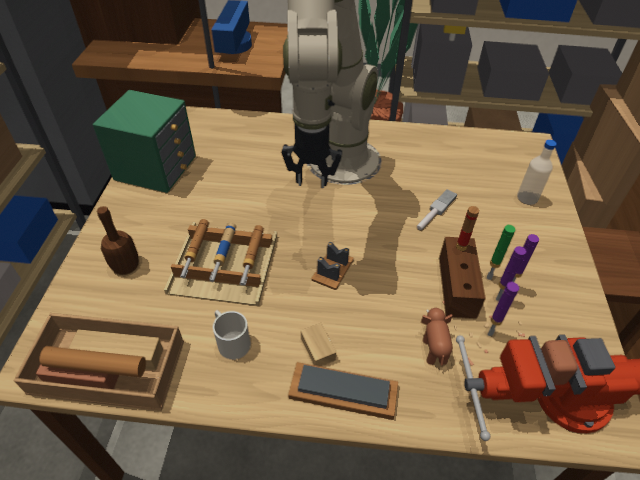

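The blue gouge lies in the middle place of the tray at (224,250), its edge pointing the same way as the others. Everything else is where it was.

```bash
python3 -c "
from plant import arm
print(arm.hand_in())"
```

```text
the job is handed in; nothing more can be done
None
```

The job is handed in: the blue-banded gouge lies on both rails in the tray's middle place, edge pointing the same way as its neighbours, at about 22 s of the 61 s allowed.

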